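# Prop the plate-drying cabinet's sprung door ajar on its stay

### The job

Open the sprung door of the small plate-drying cabinet and prop it ajar with the steel stay bar hinged on the door's top edge: drop the bar's second hole, counting from the upright finger tab, over the peg on the cabinet roof and press the stiff bar fully down so that the door stays open by itself once you let go. Do not knock or shift the things standing on and around the cabinet.

Things in the scene. Friction and masses are not known exactly. Their poses are not given: they have to be found in the camera images.
- cabinet: cream steel cabinet fixed to the table, 240 deep (x) x 360 wide (y) x 180 high, roof level; origin at the centre of its underside, x axis from the door side to the back, y axis to the hinge side. In this frame (mm) the door hinge line is at x -130, y 160, and the middle of the peg slot at x -90, y -60
- door (a joint): door opening in rad, 0 shut, up to 1.2: the door (325 wide, 16 thick, top level with the roof) hangs from a vertical hinge and its free edge swings out away from the cabinet (towards cabinet -x). A spring shuts it at all times with a torque of 0.16 N m when shut rising by 0.8 N m per rad. Propped on the second hole from the tab it stands at about 0.34 to 0.44, by where the peg is clamped; the neighbouring holes give under 0.31 and over 0.48
- swivel (a joint): turn in rad of the stay bar about a vertical axis through its pivot, relative to the door: 0 = bar square to the door and pointing to the cabinet's back, positive = turned anticlockwise seen from above (towards the hinge side). It moves freely with slight friction. The bar's heading in the cabinet frame, from +x towards +y, is swivel minus door
- stay (a joint): lift of the stay bar in rad about a level axis through its pivot: 0 = level, fully down on its stop (its underside is then 3 mm over the peg plate); positive = tab end raised, up to 1.0. Its pivot is stiff: the bar (about 0.22 kg) stays at whatever lift it is left and does not drop by itself, it takes some 3 to 4 N at the tab to raise it and up to 1 N to press it down. Lying on the peg tip with no hole over it, it stands at about 0.09
- door_axis (a point): point on the door's vertical hinge line, at roof height
- stay_pivot (a point): the stay bar's pivot, on the door's top edge 220 mm from the hinge line, 9 mm above the roof, at mid-thickness of the bar. The bar is plain steel, 24 wide, 6 thick, and runs 205 mm from the pivot; its four through holes, 13 mm in diameter, have their centres 65, 95, 125 and 155 mm from the pivot. The bar cannot touch the roof but rests on the peg's tip if no hole is over it
- stay_tab (a point): middle of the top edge of the bar's upright finger tab, the part to grip: a flat plate standing on the bar near its free end, 10 thick (across the bar), 38 long (along the bar), top edge 44 mm above the bar's upper face; its middle is 185 mm from the pivot along the bar
- chosen_hole (a point): centre, at the bar's underside, of the hole to use: the second from the tab, 125 mm from the pivot
- peg_slot (a point): middle of the slotted steel plate on the roof that carries the peg, at the plate's upper face (183 mm above the table). The peg is a steel pin 10 in diameter with a domed tip, 14 mm high above the plate. It is clamped anywhere in the slot up to 10 mm either side of this point along the cabinet's x axis: the peg's own place is not measured and must be seen or felt
- ink_tin: a low round ink tin, 72 across and 55 high, standing on the cabinet roof; origin at the centre of its underside
- jar: a small amber jar, 54 across and 60 high, standing on the cabinet roof; origin at the centre of its underside
- wash_bottle: a white bottle, 66 across and 170 high, on the table; origin at the centre of its underside
- carton: a closed cardboard carton 150 x 110 x 90 high on the table; origin at the centre of its underside
- card_pack: a pack of white card 90 x 140 x 40 high on the table; origin at the centre of its underside
- ink_knife: a broad ink knife 200 long lying on the table; origin under its middle, x towards the blade
- cup: a grey plastic cup, 80 across and 90 high, on the table; origin at the centre of its underside
- tape_roll: a brown roll of gummed paper tape, 80 across and 45 high, on the table; origin at the centre of its underside

How it is judged:
By the outcome, as a careful person would: the job done as asked, in the order asked, and still so for the second after the job is handed in, with the robot touching nothing.
It also fails if it takes over 61 s, if anything falls off the work surface, if the arm or the gripper's body presses on something with over 40 N, if the wrist force passes 120 N, or if a joint passes its speed limit or range.

### The arm

A 6-joint arm with a two-finger parallel gripper is mounted at the origin on the work surface. World frame = base frame: x ahead of the robot, y to its left, z up, the work surface at z = 0. Lengths are in mm, angles in rad, forces in N, time in s.
With the tool pointing down it reaches from about 400 to 925 mm from the base axis. Payload 12.5 kg.
Tool frame: the origin (TCP) lies at the centre of the arm's flange, where the gripper is bolted on; the fingertips stand 190 mm ahead of it and the grasp point (between the pads) lies 171 mm ahead of it; z points along the fingers, y is the direction in which the jaws open and shut (so a half turn about z gives the same grasp; the last joint's range is limited). The gripper opens to 95 mm and grips with 3 to 60 N. Pads are 20 mm wide; open, the fingers measure 119 mm over their backs; the gripper's body (75 mm by 180 mm) begins 59 mm behind the grasp point.
Start: joints at [1.223, 0.491, 1.559, -0, 1.092, -0.106], TCP at [149.632, 606.824, 404.761] pointing down, gripper open.
Joint ranges: [-3.1, 3.1], [-0.84, 2.19], [0.05, 2.79], [-1.13, 4.28], [0.06, 2.93], [-2.69, 2.69]. Speed limits (rad/s): [2.22, 2.22, 2.79, 3.14, 3.14, 3.14].

### API

Orientations are given as [roll, pitch, yaw] about the fixed x, y, z axes, in that order (R = Rz(yaw) Ry(pitch) Rx(roll)).
In Python, from cell import env gives the robot as it stands.
- The arm moves only by the shell command python3 -m pendant 'ROWS'. ROWS is JSON, a list of rows, each an object of numbers: "x", "y", "z": the shift along the tool's x, y, z in units of 150 mm (1.0 is 150 mm); "rx", "ry", "rz": the turn, a rotation vector about the tool's x, y, z in units of 45 degrees (1.0 is 45 degrees); "jaw": the opening, from 0 (shut) to 1 (fully open). In form: [{"x": .., "y": .., "z": .., "rx": .., "ry": .., "rz": .., "jaw": ..}, ...]. A call has 1 to 10 rows; each row is the pose to reach, as a shift and turn from the pose commanded when the call began, along the tool's axes at that moment; what a row does not reach only later rows make up. A row lasts 1/8 s, in which the tool goes at most 62.5 mm and 10.7 degrees, less where a joint would pass 70% of its speed; a pose out of reach is approached as far as the arm can. A call with a number of a shift or a turn outside -1 to 1 is refused whole. A call with a gripper value outside its range is refused whole. The fingers move at their own pace and stop on an object; the grip force is fixed at half the most. Time passes only in rows, so rows that repeat a pose let the fingers close. It gives the time, the measured TCP pose, the force and the opening at its end, in the units of the state.
- env.state(): the state, without advancing time (a new reading comes with each control period).
- env.read_camera(name): name is "scene" or "side" or "wrist"; returns a dict with "img" (420x560x3 uint8, red, green, blue), "fx", "fy", "cx", "cy" (pixels), "rvec" (rotation vector, rad) and "tvec" (3), from world to camera coordinates, as OpenCV has them. Camera axes: x right, y down, z forward; pixel columns grow to the right and rows downward; lengths in mm; the calibration is good to about 2 mm. A picture is of the moment at which its call begins. There is no depth.
- env.job_done(): hands the job in, once; it reports no verdict.
The state is a dict: "t": time; "joints": joint angles; "qvel": joint speeds; "tau": joint torques, N m; "eef_pos": TCP position; "tcp_rot": TCP orientation; "ft_force": force on the tool from outside, world axes, zero at the start; "moment": the same for the moment, N m; "opening": opening from 0.0 (shut) to 1.0 (fully open).
Only numpy, scipy, OpenCV 4.12 (cv2) and the standard library are available. Lean on these libraries where they do the work, as an engineer would, in place of code of your own. Each camera call takes 0.05 s, during which the arm holds its last target.

## Working session

There is one attempt and no reset: what is moved stays moved. The work goes in short steps, Python scripts to look and compute and a shell command to move; the robot and the scene stay as the last step left them, time stands still between calls to the robot, and variables do not carry over. Pictures are saved under pics/ and viewed, and the job is handed in when it is done.

```bash
ls; mkdir -p pics; python3 - <<'E'
from cell import env
import cv2
for n in ("scene","side","wrist"):
    c=env.read_camera(n); cv2.imwrite(f"pics/a_{n}.png",c["img"][:,:,::-1]); print(n,c["fx"],c["fy"],c["cx"],c["cy"],c["rvec"],c["tvec"])
print(env.state())
E
```

```text
pics
scene 477.61293424026167 477.61293424026167 280.45559936742865 207.93559234100175 [ 1.45134998  2.33858607 -0.71062681] [ 254.07322967 -305.15123954 1911.90324362]
side 385.4846885847527 385.4846885847527 280.1846232731954 206.6853313136461 [ 2.12911262 -0.54260126  0.25866303] [-475.83915372  275.3295945   871.75218838]
wrist 355.6664914401354 355.6664914401354 281.059148282061 212.87731466536096 [-2.30607614 -1.80632942 -0.23475155] [-624.85957433  -28.41782344  388.43279268]
{'t': 0.15, 'joints': array([ 1.22341848e+00,  4.91386026e-01,  1.55929756e+00, -1.55297199e-05,
        1.09168895e+00, -1.05588353e-01]), 'qvel': array([ 0.00229801, -0.00267725, -0.0011987 , -0.00138238, -0.00037403,
       -0.00010324]), 'tau': array([ 1.91927204e-03, -6.12897992e+01, -2.58277649e+01,  6.92762760e-02,
        4.73807263e-02, -9.43208784e-05]), 'eef_pos': array([149.61497657, 606.80622701, 404.32181461]), 'tcp_rot': array([-3.14081566e+00, -6.84946059e-05,  2.89981030e+00]), 'ft_force': array([ 0.13010493, -0.25861303,  0.54869704]), 'moment': array([ 0.0101913 ,  0.01366886, -0.00794015]), 'opening': 0.9985471549703369}
```

View pics/a_scene.png

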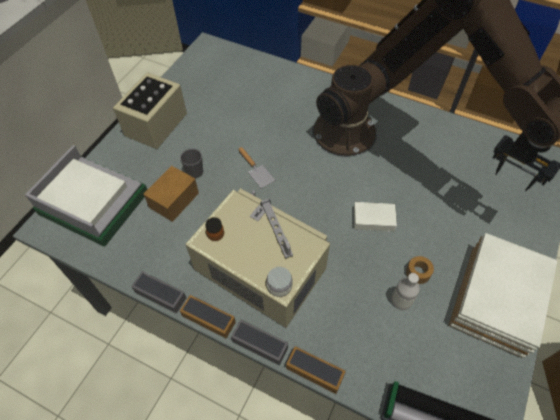

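View pics/a_side.png

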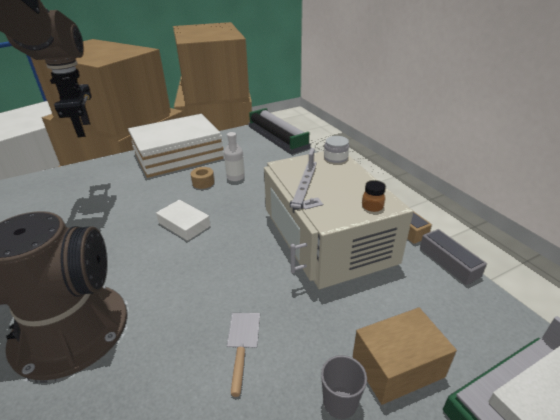

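View pics/a_wrist.png

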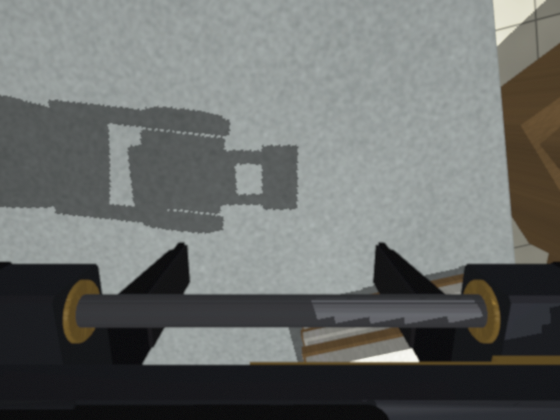

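The scene shows the cabinet at about (258,245) with its door facing the robot, the ink tin at (280,280), the jar at (214,228) and the stay bar from (265,203) to (290,252). I'll zoom in.

```bash
python3 - <<'E'
import cv2
a=cv2.imread("pics/a_scene.png")[170:330,170:345]; cv2.imwrite("pics/b_scene.png",cv2.resize(a,(700,640)[:2],interpolation=cv2.INTER_CUBIC)[:600])
a=cv2.imread("pics/a_side.png")[120:290,250:420]; cv2.imwrite("pics/b_side.png",cv2.resize(a,(600,600),interpolation=cv2.INTER_CUBIC))
E
```

```text
(no output)
```

View pics/b_scene.png

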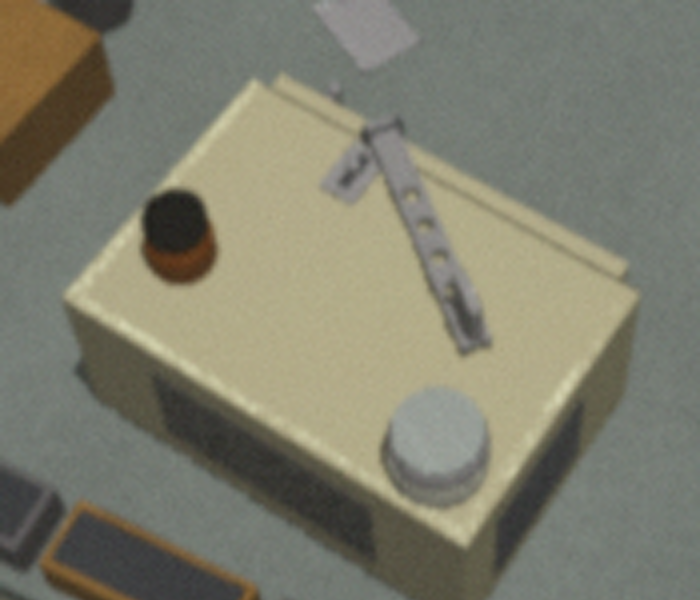

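View pics/b_side.png

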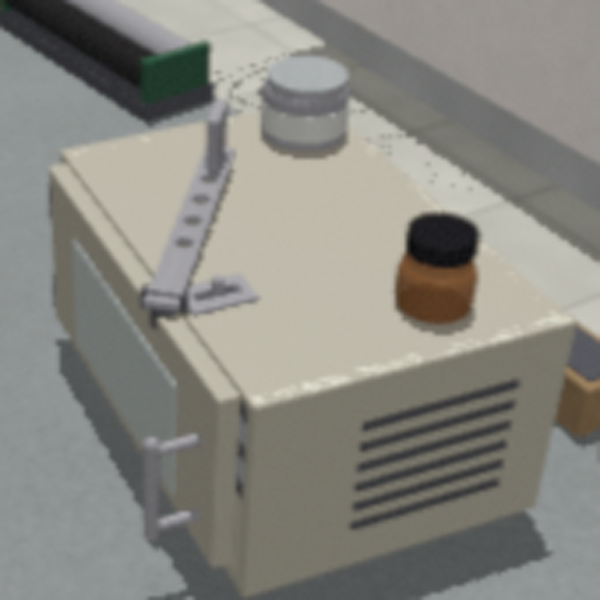

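```bash
cat > h.py <<'E'
import numpy as np, cv2
from cell import env
C={"scene":(477.61293424,280.4555994,207.9355923,[1.45134998,2.33858607,-.71062681],[254.07322967,-305.15123954,1911.90324362]),
"side":(385.48468858,280.18462327,206.68533131,[2.12911262,-.54260126,.25866303],[-475.83915372,275.3295945,871.75218838])}
def cam(c):
    if isinstance(c,str): f,cx,cy,r,t=C[c]
    else: f,cx,cy,r,t=c["fx"],c["cx"],c["cy"],c["rvec"],c["tvec"]
    return f,cx,cy,cv2.Rodrigues(np.array(r,float))[0],np.array(t,float)
def ray(c,u,v):
    f,cx,cy,R,t=cam(c); d=R.T@np.array([(u-cx)/f,(v-cy)/f,1]); return -R.T@t,d/np.linalg.norm(d)
def onz(c,u,v,z):
    o,d=ray(c,u,v); return o+d*(z-o[2])/d[2]
def proj(c,p):
    f,cx,cy,R,t=cam(c); q=R@np.array(p,float)+t; return np.array([f*q[0]/q[2]+cx,f*q[1]/q[2]+cy])
def tri(rs):
    A=np.zeros((3,3));b=np.zeros(3)
    for o,d in rs:
        M=np.eye(3)-np.outer(d,d);A+=M;b+=M@o
    p=np.linalg.solve(A,b); return p,[np.linalg.norm((np.eye(3)-np.outer(d,d))@(p-o)) for o,d in rs]
sc=lambda u,v:(170+u/4,170+v/4)
sd=lambda u,v:(250+u*170/600,120+v*170/600)
E
python3 - <<'E'
from h import *
np.set_printoptions(precision=1,suppress=True)
for n,p in dict(ff=(255,80),bf=(65,298),bh=(470,545),fh=(638,292),dfree=(280,73),dh=(630,262)).items(): print("sc",n,onz("scene",*sc(*p),180))
for n,p in dict(ff=(258,405),bf=(575,320),fh=(62,152),dfree=(235,392),dh=(52,170)).items(): print("sd",n,onz("side",*sd(*p),180))
print("plate",onz("scene",*sc(350,175),183),onz("side",*sd(222,293),183))
for n,a,b in (("pivot",(383,130),(165,298)),("end/tabtop",(468,300),(215,108)),("h1",(411,195),(183,242)),("h2",(425,224),(192,220)),("h3",(440,258),(200,198)),("tin",(440,425),(308,75)),("jar",(176,220),(445,235))):
    print(n,tri([ray("scene",*sc(*a)),ray("side",*sd(*b))]))
E
```

```text
sc ff [ 550.5 -175.9  180. ]
sc bf [ 787.6 -204.3  180. ]
sc bh [828.5 152.  180. ]
sc fh [593.9 176.9 180. ]
sc dfree [ 535.6 -161.3  180. ]
sc dh [572.8 161.3 180. ]
sd ff [ 553.7 -179.8  180. ]
sd bf [ 788.2 -208.4  180. ]
sd fh [593.2 171.8 180. ]
sd dfree [ 548.1 -162.   180. ]
sd dh [572.9 149.1 180. ]
plate [598.7 -63.7 183. ] [596.9 -68.6 183. ]
pivot (array([554.7, -59.3, 188.2]), [np.float64(1.802554479792266), np.float64(1.8025544797923048)])
end/tabtop (array([683.5,  80.6, 236.9]), [np.float64(1.3522218759418831), np.float64(1.3522218759417666)])
h1 (array([599.4, -10.5, 191.9]), [np.float64(0.4415857719162834), np.float64(0.44158577191611964)])
h2 (array([619.1,  10.9, 193.2]), [np.float64(1.0398638195074235), np.float64(1.0398638195075298)])
h3 (array([640.6,  34.5, 193.4]), [np.float64(0.8099200623073389), np.float64(0.8099200623073185)])
tin (array([781.4, 102.9, 233.2]), [np.float64(2.8749997829581284), np.float64(2.874999782958152)])
jar (array([ 719.3, -143.7,  233.8]), [np.float64(2.328422460396263), np.float64(2.328422460396254)])
```

```bash
cat >> h.py <<'E'
from scipy.spatial.transform import Rotation as Ro
np.set_printoptions(precision=3,suppress=True)
TH=-0.119; CEN=np.array([690.,-14.])
def c2w(x,y):
    c,s=np.cos(TH),np.sin(TH); return CEN+np.array([c*x-s*y,s*x+c*y])
def w2c(p):
    d=np.array(p[:2])-CEN; c,s=np.cos(TH),np.sin(TH); return np.array([c*d[0]+s*d[1],-s*d[0]+c*d[1]])
def tool_for(grasp,yaw,lift=0,d=171):
    """tool pose w. tool x along heading yaw (bar outwards, tilted up by lift)"""
    x=np.array([np.cos(yaw)*np.cos(lift),np.sin(yaw)*np.cos(lift),np.sin(lift)])
    z=-np.array([-np.cos(yaw)*np.sin(lift),-np.sin(yaw)*np.sin(lift),np.cos(lift)])
    R=np.stack([x,np.cross(z,x),z],1); return np.array(grasp)-d*z,R
def bar_pose(door,head,lift,up=30,rad=220.):
    """door, cabinet heading, lift -> gripped point (up mm above bar's upper face at 185) and world yaw"""
    pv=c2w(-130-rad*np.sin(door),160-rad*np.cos(door)); yaw=head+TH
    u=np.array([np.cos(yaw),np.sin(yaw)])
    along=185*np.cos(lift)-(3+up)*np.sin(lift); zz=189+185*np.sin(lift)+(3+up)*np.cos(lift)
    return np.r_[pv+along*u,zz],yaw
def rows(pos,R):
    s=env.state(); R0=Ro.from_euler('xyz',s["tcp_rot"]).as_matrix(); 
    t=R0.T@(pos-s["eef_pos"])/150; r=Ro.from_matrix(R0.T@R).as_rotvec()/(np.pi/4)
    return np.r_[t,r]
def st():
    s=env.state(); print("t",s["t"],"pos",s["eef_pos"],"rot",s["tcp_rot"],"F",s["ft_force"],"M",s["moment"],"op",s["opening"],"j",s["joints"])
E
python3 -m pendant '[{"x":-1,"y":-0.62,"z":-0.5,"rz":0.5},{"x":-1,"y":-0.62,"z":-0.5,"rz":0.5},{"x":-1,"y":-0.62,"z":-0.5,"rz":0.5},{"x":-1,"y":-0.62,"z":-0.5,"rz":0.5}]'
python3 - <<'E'
from h import *
st(); print(rows(*tool_for([680,77,310],.83)))
E
```

```text
t 0.15 pos [149.615 606.806 404.322] rot [-3.141 -0.     2.9  ] F [ 0.13  -0.259  0.549] M [ 0.01   0.014 -0.008] op 0.9985471549703369 j [ 1.223  0.491  1.559 -0.     1.092 -0.106]
[-4.279 -2.583 -0.509 -0.001  0.001  2.635]invalid input
```

```bash

python3 -m pendant '[{"x":-0.99,"y":-0.62,"z":-0.5,"rx":0,"ry":0,"rz":0.5,"jaw":1},{"x":-0.99,"y":-0.62,"z":-0.5,"rx":0,"ry":0,"rz":0.5,"jaw":1},{"x":-0.99,"y":-0.62,"z":-0.5,"rx":0,"ry":0,"rz":0.5,"jaw":1},{"x":-0.99,"y":-0.62,"z":-0.5,"rx":0,"ry":0,"rz":0.5,"jaw":1}]'
python3 - <<'E'
from h import *
st(); print(rows(*tool_for([680,77,310],.83)))
E
```

```text
t: 0.65
eef_pos: [273.4, 478.9, 481.5]
tcp_rot: [3.139, 0.0, 2.503]
ft_force: [-1.0, 0.5, 0.6]
opening: 1.0
t 0.65 pos [273.445 478.942 481.528] rot [3.139 0.    2.503] F [-0.957  0.485  0.63 ] M [-0.069 -0.008  0.026] op 1.0003598242863883 j [ 0.932  0.314  1.634 -0.     1.19  -0.   ]
[-3.773 -0.537  0.003  0.003 -0.003  2.13 ]
```

```bash

python3 -m pendant '[{"x":-0.99,"y":-0.14,"z":0,"rx":0,"ry":0,"rz":0.55,"jaw":1},{"x":-0.99,"y":-0.14,"z":0,"rx":0,"ry":0,"rz":0.55,"jaw":1},{"x":-0.99,"y":-0.14,"z":0,"rx":0,"ry":0,"rz":0.55,"jaw":1},{"x":-0.99,"y":-0.14,"z":0,"rx":0,"ry":0,"rz":0.55,"jaw":1}]'
python3 - <<'E'
from h import *
st(); print(rows(*tool_for([680,77,310],.83)))
E
```

```text
t: 1.15
eef_pos: [379.4, 375.7, 479.1]
tcp_rot: [-3.141, -0.0, 2.073]
ft_force: [-1.0, 0.3, 0.1]
opening: 1.0
t 1.15 pos [379.353 375.727 479.075] rot [-3.141 -0.     2.073] F [-1.007  0.308  0.117] M [-0.06   0.055 -0.011] op 0.9999945776920882 j [0.657 0.289 1.678 0.    1.176 0.154]
[-2.711  0.797 -0.014 -0.001  0.001  1.583]
```

```bash

python3 -m pendant '[{"x":-0.99,"y":0.29,"z":0,"rx":0,"ry":0,"rz":0.7,"jaw":1},{"x":-0.99,"y":0.29,"z":0,"rx":0,"ry":0,"rz":0.7,"jaw":1},{"x":-0.99,"y":0.29,"z":0,"rx":0,"ry":0,"rz":0.7,"jaw":1},{"x":-0.99,"y":0.29,"z":0,"rx":0,"ry":0,"rz":0.7,"jaw":1}]'
python3 - <<'E'
from h import *
st(); print(rows(*tool_for([680,77,310],.83)))
E
```

```text
t: 1.65
eef_pos: [489.0, 267.2, 479.0]
tcp_rot: [-3.141, 0.0, 1.525]
ft_force: [-0.9, -0.7, -0.3]
opening: 0.998
t 1.65 pos [489.047 267.238 478.988] rot [-3.141  0.     1.525] F [-0.853 -0.705 -0.259] M [-0.053  0.041 -0.046] op 0.9984126012769949 j [0.382 0.325 1.624 0.    1.193 0.428]
[-1.208  1.33  -0.015 -0.001  0.001  0.885]
```

```bash

python3 -m pendant '[{"x":-0.9,"y":0.99,"z":0,"rx":0,"ry":0,"rz":0.88,"jaw":1},{"x":-0.9,"y":0.99,"z":0,"rx":0,"ry":0,"rz":0.88,"jaw":1},{"x":-0.9,"y":0.99,"z":0,"rx":0,"ry":0,"rz":0.88,"jaw":1},{"x":-0.9,"y":0.99,"z":0,"rx":0,"ry":0,"rz":0.88,"jaw":1},{"x":-0.9,"y":0.99,"z":0,"rx":0,"ry":0,"rz":0.88,"jaw":1}]'
python3 - <<'E'
from h import *
st(); print(rows(*tool_for([680,77,310],.83)))
c=env.read_camera("wrist"); cv2.imwrite("pics/c_wrist.png",c["img"][:,:,::-1]); np.savez("c_wrist.npz",**{k:c[k] for k in c if k!="img"})
E
```

```text
t: 2.28
eef_pos: [630.7, 126.8, 478.9]
tcp_rot: [-3.14, 0.001, 0.838]
ft_force: [-0.3, -0.1, 0.4]
opening: 1.001
t 2.275 pos [630.7   126.755 478.945] rot [-3.14   0.001  0.838] F [-0.321 -0.117  0.42 ] M [-0.069  0.112 -0.052] op 1.0012999586975324 j [0.096 0.459 1.411 0.    1.273 0.828]
[-0.027  0.466 -0.014 -0.001  0.001  0.01 ]
```

View pics/c_wrist.png

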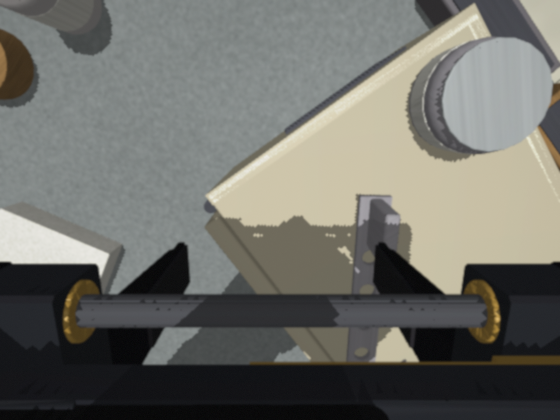

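The wrist image shows the tab at (382,215) with the bar below it, plus the roof corner and the tin. I'll pass over the peg plate first to locate the peg.

```bash

python3 -m pendant '[{"x":-0.95,"y":0.36,"z":0,"rx":0,"ry":0,"rz":0,"jaw":1},{"x":-0.95,"y":0.36,"z":0,"rx":0,"ry":0,"rz":0,"jaw":1},{"x":-0.95,"y":0.36,"z":0,"rx":0,"ry":0,"rz":0,"jaw":1}]'
python3 -m pendant '[{"x":-0.9,"y":0.4,"z":0,"rx":0,"ry":0,"rz":0,"jaw":1},{"x":-0.9,"y":0.4,"z":0,"rx":0,"ry":0,"rz":0,"jaw":1},{"x":-0.9,"y":0.4,"z":0,"rx":0,"ry":0,"rz":0,"jaw":1},{"x":-0.9,"y":0.4,"z":0,"rx":0,"ry":0,"rz":0,"jaw":1},{"x":-0.9,"y":0.4,"z":0,"rx":0,"ry":0,"rz":0,"jaw":1}]'
python3 - <<'E'
from h import *
st()
c=env.read_camera("wrist"); cv2.imwrite("pics/d_wrist.png",c["img"][:,:,::-1]); np.savez("d_wrist.npz",**{k:c[k] for k in c if k!="img"})
E
```

```text
t: 2.7
eef_pos: [573.3, -16.4, 480.2]
tcp_rot: [3.141, -0.0, 0.84]
ft_force: [0.6, -0.3, -0.1]
opening: 1.0
t: 3.32
eef_pos: [528.9, -154.9, 479.9]
tcp_rot: [3.141, -0.0, 0.838]
ft_force: [0.4, -0.5, -0.1]
opening: 0.995
t 3.325 pos [ 528.918 -154.91   479.921] rot [ 3.141 -0.     0.838] F [ 0.386 -0.464 -0.11 ] M [-0.111  0.175  0.   ] op 0.9946286820822479 j [-0.405  0.315  1.637  0.     1.189  0.328]
```

View pics/d_wrist.png

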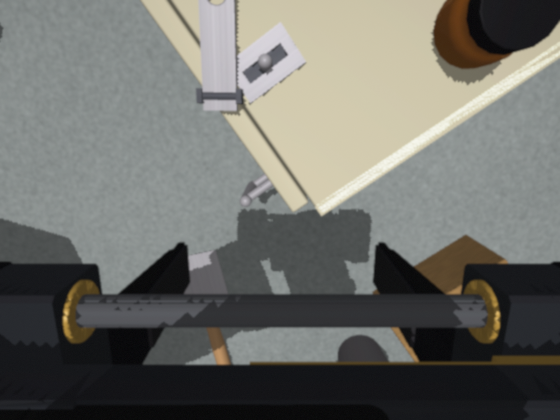

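The peg is at about (265,62) in its slot, (246,79) to (288,45), and the pivot pin is at (220,97). The door's free top corner is at (300,207) and the roof corner at (322,212).

```bash
python3 - <<'E'
from h import *
a=cv2.imread("pics/d_wrist.png")[0:120,180:330]; cv2.imwrite("pics/e.png",cv2.resize(a,(750,600),interpolation=cv2.INTER_CUBIC))
c=dict(np.load("d_wrist.npz"))
for n,u,v,z in (("peg",265,61,195),("slot0",246,79,183),("slot1",288,45,183),("pivot",220,97,189),("roofcorner",322,212,180),("doorcorner",302,207,180)):
    p=onz(c,u,v,z); print(n,p,w2c(p))
E
```

```text
peg [594.634 -65.355 195.   ] [-88.595 -62.314]
slot0 [576.866 -63.4   183.   ] [-106.47   -62.482]
slot1 [614.797 -66.874 183.   ] [-68.394 -61.429]
pivot [554.506 -60.551 189.   ] [-129.009  -62.308]
roofcorner [ 552.915 -177.744  180.   ] [-116.676 -178.86 ]
doorcorner [ 543.622 -163.774  180.   ] [-127.562 -166.093]
```

View pics/e.png

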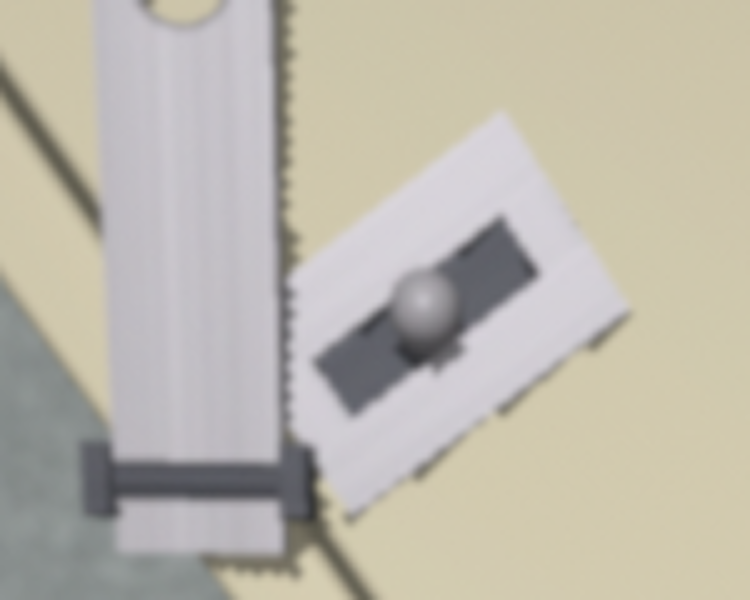

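```bash

sed -i 's/^TH=.*/TH=-0.119; CEN=np.array([691.3,-16.2])/' h.py
cat >> h.py <<'E'
def flip(P): 
    p,R=P; return p,R@np.diag([-1.,-1.,1.])
E
python3 -m pendant '[{"x":0.9,"y":-0.14,"z":0,"rx":0,"ry":0,"rz":-0.95,"jaw":1},{"x":0.9,"y":-0.14,"z":0,"rx":0,"ry":0,"rz":-0.95,"jaw":1},{"x":0.9,"y":-0.14,"z":0,"rx":0,"ry":0,"rz":-0.95,"jaw":1},{"x":0.9,"y":-0.14,"z":0,"rx":0,"ry":0,"rz":-0.95,"jaw":1},{"x":0.9,"y":-0.14,"z":0,"rx":0,"ry":0,"rz":-0.95,"jaw":1}]'
python3 - <<'E'
from h import *
st(); print(rows(*flip(tool_for([680,77,310],.83))))
E
```

```text
t: 4.0
eef_pos: [604.0, -41.0, 479.6]
tcp_rot: [-3.141, -0.0, 1.582]
ft_force: [1.0, -0.3, -0.9]
opening: 1.002
t 4.0 pos [604.024 -40.956 479.582] rot [-3.141 -0.     1.582] F [ 0.97  -0.341 -0.86 ] M [-0.095  0.082 -0.008] op 1.0022668115531435 j [-0.177  0.399  1.507  0.     1.235 -0.188]
[ 0.781  0.515 -0.009  0.    -0.    -3.043]
```

```bash

python3 -m pendant '[{"x":0.78,"y":0.51,"z":0,"rx":0,"ry":0,"rz":-1,"jaw":1},{"x":0.78,"y":0.51,"z":0,"rx":0,"ry":0,"rz":-1,"jaw":1},{"x":0.78,"y":0.51,"z":0,"rx":0,"ry":0,"rz":-1,"jaw":1},{"x":0.78,"y":0.51,"z":0,"rx":0,"ry":0,"rz":-1,"jaw":1},{"x":0.78,"y":0.51,"z":0,"rx":0,"ry":0,"rz":-1,"jaw":1}]'
python3 -m pendant '[{"x":0,"y":0,"z":0,"rx":0,"ry":0,"rz":-1,"jaw":1},{"x":0,"y":0,"z":0,"rx":0,"ry":0,"rz":-1,"jaw":1},{"x":0,"y":0,"z":0,"rx":0,"ry":0,"rz":-1,"jaw":1},{"x":0,"y":0,"z":0,"rx":0,"ry":0,"rz":-1,"jaw":1},{"x":0,"y":0,"z":0,"rx":0,"ry":0,"rz":-1,"jaw":1}]'
python3 - <<'E'
from h import *
st(); print(rows(*flip(tool_for([680,77,310],.83))))
E
```

```text
t: 4.62
eef_pos: [679.2, 75.8, 479.6]
tcp_rot: [-3.141, -0.0, 2.364]
ft_force: [0.8, 0.6, 0.4]
opening: 1.001
t: 5.25
eef_pos: [679.1, 75.0, 479.9]
tcp_rot: [3.141, 0.0, -3.136]
ft_force: [0.5, 0.0, -0.3]
opening: 0.999
t 5.25 pos [679.105  75.012 479.923] rot [ 3.141  0.    -3.136] F [ 0.518  0.028 -0.312] M [0.005 0.002 0.006] op 0.9988740366101828 j [ 0.013  0.522  1.299  0.     1.32  -1.563]
[-0.006  0.013 -0.007  0.     0.    -1.05 ]
```

```bash

python3 -m pendant '[{"x":0,"y":0.01,"z":0,"rx":0,"ry":0,"rz":-1,"jaw":1},{"x":0,"y":0.01,"z":0,"rx":0,"ry":0,"rz":-1,"jaw":1},{"x":0,"y":0.01,"z":0,"rx":0,"ry":0,"rz":-1,"jaw":1},{"x":0,"y":0.01,"z":0,"rx":0,"ry":0,"rz":-1,"jaw":1},{"x":0,"y":0.01,"z":0,"rx":0,"ry":0,"rz":-1,"jaw":1}]'
python3 - <<'E'
from h import *
st(); print(rows(*flip(tool_for([680,77,310],.83))))
c=env.read_camera("wrist"); cv2.imwrite("pics/f_wrist.png",c["img"][:,:,::-1]); np.savez("f_wrist.npz",**{k:c[k] for k in c if k!="img"})
E
```

```text
t: 5.88
eef_pos: [679.2, 76.6, 479.8]
tcp_rot: [3.142, 0.0, -2.351]
ft_force: [0.8, 1.1, -0.3]
opening: 0.999
t 5.875 pos [679.183  76.581 479.826] rot [ 3.142  0.    -2.351] F [ 0.845  1.054 -0.346] M [0.095 0.06  0.061] op 0.9989376658050326 j [ 0.016  0.522  1.299  0.     1.32  -2.345]
[-0.006 -0.002 -0.008  0.     0.    -0.051]
```

View pics/f_wrist.png

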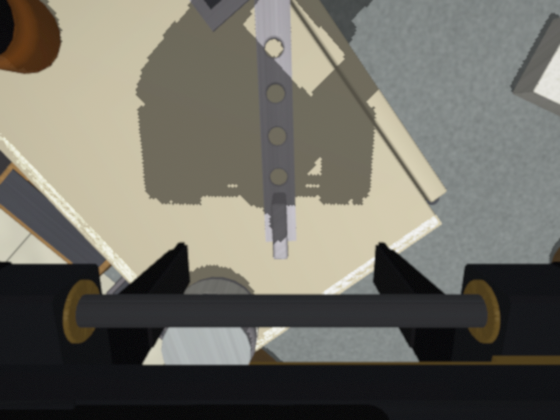

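All four holes are visible, at (274,47), (276,93), (277,135) and (279,177). The tab runs (279,200)-(280,257), midway between the fingers.

```bash
python3 - <<'E'
from h import *
c=dict(np.load("f_wrist.npz"))
P=[onz(c,u,v,192) for u,v in ((274,47),(276,93),(277.5,135),(279,177))]
for p in P: print(p)
d=P[3]-P[0]; print(np.linalg.norm(d), np.arctan2(d[1],d[0]))
u=d[:2]/np.linalg.norm(d[:2]); piv=np.mean(P,0)[:2]-110*u; tab=piv+185*u; print("piv",piv,"tab",tab)
print("tabtop ends",onz(c,279,196,236),onz(c,280,257,236))
o,R=flip(tool_for([tab[0],tab[1],216],np.arctan2(d[1],d[0]))); print(rows(o,R))
E
```

```text
[598.542 -11.7   192.   ]
[618.848  10.605 192.   ]
[638.71   32.068 192.   ]
[659.787  54.844 192.   ]
90.43801565481441 0.826843047431715
piv [554.479 -59.483] tab [679.762  76.639]
tabtop ends [663.294  58.652 236.   ] [692.23   88.729 236.   ]
[-0.003 -0.002  0.619 -0.     0.    -0.046]
```

```bash

python3 -m pendant '[{"x":0,"y":0,"z":0.3,"rx":0,"ry":0,"rz":-0.045,"jaw":1},{"x":0,"y":0,"z":0.5,"rx":0,"ry":0,"rz":-0.045,"jaw":1},{"x":0,"y":0,"z":0.61,"rx":0,"ry":0,"rz":-0.045,"jaw":0.6},{"x":0,"y":0,"z":0.61,"rx":0,"ry":0,"rz":-0.045,"jaw":0.3},{"x":0,"y":0,"z":0.61,"rx":0,"ry":0,"rz":-0.045,"jaw":0},{"x":0,"y":0,"z":0.61,"rx":0,"ry":0,"rz":-0.045,"jaw":0},{"x":0,"y":0,"z":0.61,"rx":0,"ry":0,"rz":-0.045,"jaw":0},{"x":0,"y":0,"z":0.61,"rx":0,"ry":0,"rz":-0.045,"jaw":0}]'
python3 - <<'E'
from h import *
st()
E
```

```text
t: 6.92
eef_pos: [679.3, 76.6, 388.5]
tcp_rot: [-3.141, 0.0, -2.311]
ft_force: [-0.2, 0.8, -0.8]
opening: 0.425
t 6.925 pos [679.256  76.616 388.541] rot [-3.141  0.    -2.311] F [-0.213  0.779 -0.754] M [ 0.067  0.044 -0.032] op 0.4245247438820476 j [ 0.016  0.59   1.42   0.     1.131 -2.385]
```

```bash

python3 -m pendant '[{"x":0,"y":0,"z":0,"rx":0,"ry":0,"rz":0,"jaw":0},{"x":0,"y":0,"z":0,"rx":0,"ry":0,"rz":0,"jaw":0},{"x":0,"y":0,"z":0,"rx":0,"ry":0,"rz":0,"jaw":0},{"x":0,"y":0,"z":0,"rx":0,"ry":0,"rz":0,"jaw":0},{"x":0,"y":0,"z":0,"rx":0,"ry":0,"rz":0,"jaw":0},{"x":0,"y":0,"z":0,"rx":0,"ry":0,"rz":0,"jaw":0}]'
python3 - <<'E'
from h import *
st()
up=env.state()["eef_pos"][2]-171-192; print(up)
for door,head,L in ((0,.947,0),(0,.947,.1),(0,.947,.2),(0,.947,.25),(.1,.8,.25)):
    g,y=bar_pose(door,head,L,up); print(door,head,L,rows(*flip(tool_for(g,y,L))))
E
```

```text
t: 7.68
eef_pos: [679.3, 76.7, 388.2]
tcp_rot: [3.142, 0.0, -2.311]
ft_force: [0.5, -0.3, -0.6]
opening: 0.099
t 7.675 pos [679.29   76.654 388.221] rot [ 3.142  0.    -2.311] F [ 0.512 -0.31  -0.598] M [0.06  0.033 0.048] op 0.0992177998106277 j [ 0.016  0.591  1.42   0.     1.131 -2.385]
25.220856774871095
0 0.947 0 [-0.001 -0.008 -0.     0.     0.     0.003]
0 0.947 0.1 [ 0.138 -0.008 -0.117  0.    -0.127  0.003]
0 0.947 0.2 [ 0.288 -0.007 -0.219  0.    -0.255  0.003]
0 0.947 0.25 [ 0.366 -0.007 -0.264  0.    -0.318  0.003]
0.1 0.8 0.25 [ 0.455 -0.011 -0.264  0.024 -0.318  0.189]
```

```bash

python3 -m pendant '[{"x":0.066,"y":0,"z":-0.06,"rx":0,"ry":-0.064,"rz":0,"jaw":0},{"x":0.138,"y":0,"z":-0.117,"rx":0,"ry":-0.127,"rz":0,"jaw":0},{"x":0.21,"y":0,"z":-0.17,"rx":0,"ry":-0.191,"rz":0,"jaw":0},{"x":0.288,"y":0,"z":-0.219,"rx":0,"ry":-0.255,"rz":0,"jaw":0},{"x":0.366,"y":0,"z":-0.264,"rx":0,"ry":-0.318,"rz":0,"jaw":0},{"x":0.366,"y":0,"z":-0.264,"rx":0,"ry":-0.318,"rz":0,"jaw":0}]'
python3 - <<'E'
from h import *
st()
s=env.state();R0=Ro.from_euler('xyz',s["tcp_rot"]).as_matrix(); print("lift",np.arcsin(R0[2,0]*-1))
up=25.2
for door,head,L in ((0,.947,.25),(.1,.75,.25),(.2,.55,.25),(.3,.3,.25),(.4,.1,.25),(.43,-.13,.25)):
    g,y=bar_pose(door,head,L,up); print(door,head,L,rows(*flip(tool_for(g,y,L))))
c=env.read_camera("side"); cv2.imwrite("pics/g_side.png",cv2.resize(c["img"][80:290,210:490,::-1],(800,600)))
c=env.read_camera("wrist"); cv2.imwrite("pics/g_wrist.png",c["img"][:,:,::-1])
E
```

```text
t: 8.43
eef_pos: [642.0, 35.7, 427.8]
tcp_rot: [3.141, 0.25, -2.313]
ft_force: [0.3, -0.2, -4.0]
opening: 0.103
t 8.425 pos [641.951  35.749 427.833] rot [ 3.141  0.25  -2.313] F [ 0.26  -0.211 -3.993] M [ 0.353 -0.131 -0.01 ] op 0.10327115917529571 j [-0.072  0.478  1.524  0.233  0.996 -2.585]
lift 0.2498485550755258
0 0.947 0.25 [-0.003 -0.007  0.001  0.001 -0.     0.001]
0.1 0.75 0.25 [ 0.091 -0.053 -0.023  0.063 -0.     0.244]
0.2 0.55 0.25 [ 0.205 -0.088 -0.052  0.126 -0.     0.491]
0.3 0.3 0.25 [ 0.361 -0.139 -0.092  0.205 -0.     0.8  ]
0.4 0.1 0.25 [ 0.513 -0.124 -0.131  0.268 -0.     1.046]
0.43 -0.13 0.25 [ 0.68  -0.195 -0.173  0.34  -0.     1.33 ]
```

View pics/g_side.png

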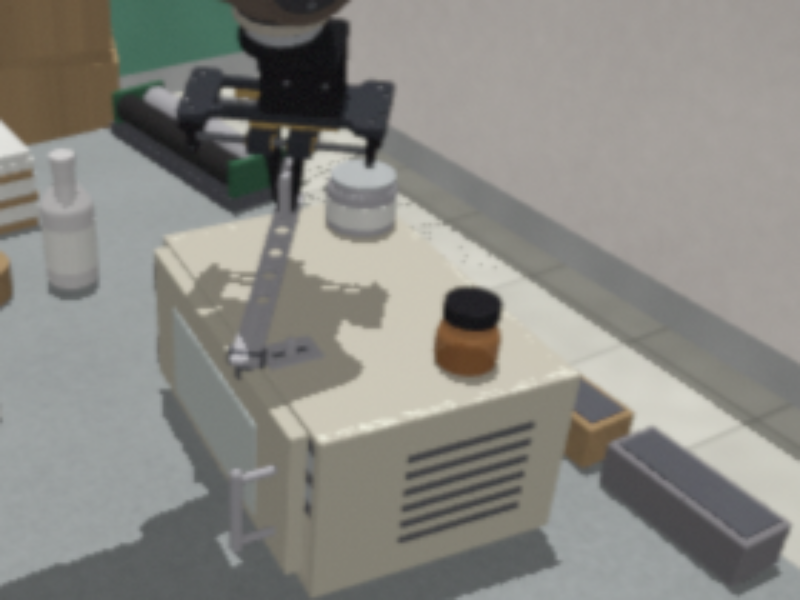

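View pics/g_wrist.png

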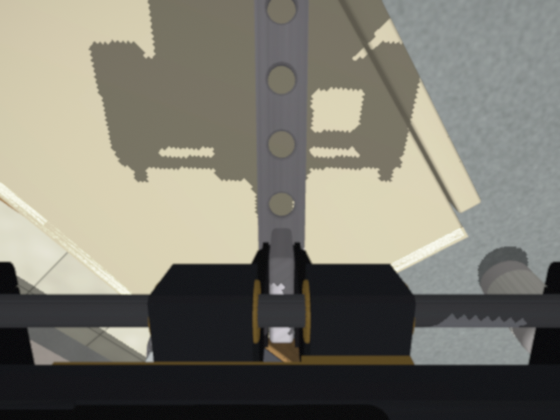

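```bash
python3 - <<'E'
from h import *
from scipy.optimize import brentq
peg=w2c([594.6,-65.4]); print(peg)
pv=lambda d:np.array([-130-220*np.sin(d),160-220*np.cos(d)])
for r in (123,125,127):
    d=brentq(lambda d:np.linalg.norm(peg-pv(d))-r,.1,.7); v=peg-pv(d); print(r,d,np.arctan2(v[1],v[0]))
up=25.2
f=lambda a:(.39*a, .947*(1-a)-.13*a)
for a in np.arange(.1,1.01,.1):
    door,head=f(a); g,y=bar_pose(door,head,.25,up); print(round(a,2),rows(*flip(tool_for(g,y,.25)))-np.array([-.003,-.007,.001,0,0,0]))
E
```

```text
[-90.175 -60.332]
123 0.3824374415399425 -0.13230023464598215
125 0.3918266728423235 -0.13646590931760277
127 0.40122870466473476 -0.1406539454110768
0.1 [ 0.04  -0.046 -0.013  0.035 -0.002  0.135]
0.2 [ 0.085 -0.089 -0.024  0.069 -0.002  0.268]
0.3 [ 0.137 -0.13  -0.037  0.103 -0.002  0.401]
0.4 [ 0.196 -0.166 -0.052  0.136 -0.002  0.534]
0.5 [ 0.262 -0.197 -0.069  0.17  -0.002  0.667]
0.6 [ 0.335 -0.221 -0.087  0.204 -0.002  0.8  ]
0.7 [ 0.413 -0.239 -0.107  0.238 -0.002  0.933]
0.8 [ 0.497 -0.249 -0.128  0.272 -0.002  1.066]
0.9 [ 0.584 -0.251 -0.151  0.306 -0.002  1.199]
1.0 [ 0.675 -0.244 -0.174  0.339 -0.002  1.331]
```

```bash

python3 -m pendant '[{"x":0.04,"y":-0.046,"z":-0.013,"rx":0.035,"ry":0,"rz":0.135,"jaw":0},{"x":0.085,"y":-0.089,"z":-0.024,"rx":0.069,"ry":0,"rz":0.268,"jaw":0},{"x":0.137,"y":-0.13,"z":-0.037,"rx":0.103,"ry":0,"rz":0.4,"jaw":0},{"x":0.196,"y":-0.166,"z":-0.052,"rx":0.136,"ry":0,"rz":0.534,"jaw":0},{"x":0.262,"y":-0.197,"z":-0.069,"rx":0.17,"ry":0,"rz":0.667,"jaw":0},{"x":0.335,"y":-0.221,"z":-0.087,"rx":0.204,"ry":0,"rz":0.8,"jaw":0},{"x":0.413,"y":-0.239,"z":-0.107,"rx":0.238,"ry":0,"rz":0.933,"jaw":0},{"x":0.413,"y":-0.239,"z":-0.107,"rx":0.238,"ry":0,"rz":0.933,"jaw":0}]'
python3 - <<'E'
from h import *
st()
up=25.2
for a in (.7,.75,.8,.85,.9,.95,1):
    door,head=(.39*a, .947*(1-a)-.136*a); g,y=bar_pose(door,head,.25,up); print(round(a,2),rows(*flip(tool_for(g,y,.25))))
c=env.read_camera("side"); cv2.imwrite("pics/h_side.png",cv2.resize(c["img"][80:290,210:490,::-1],(800,600)))
E
```

```text
t: 9.52
eef_pos: [625.8, -35.3, 427.9]
tcp_rot: [3.142, 0.25, -3.068]
ft_force: [2.8, 1.4, -4.0]
opening: 0.106
t 9.525 pos [625.819 -35.311 427.857] rot [ 3.142  0.25  -3.068] F [ 2.762  1.414 -3.962] M [ 0.283 -0.597 -0.162] op 0.10555200531177322 j [-0.17   0.445  1.58   0.078  0.875 -1.857]
0.7 [-0.006 -0.006  0.002  0.001 -0.     0.005]
0.75 [ 0.02  -0.04  -0.005  0.018 -0.     0.072]
0.8 [ 0.048 -0.073 -0.012  0.035 -0.     0.139]
0.85 [ 0.079 -0.105 -0.02   0.052 -0.     0.205]
0.9 [ 0.111 -0.137 -0.028  0.069 -0.     0.272]
0.95 [ 0.146 -0.167 -0.037  0.087 -0.     0.339]
1 [ 0.183 -0.196 -0.046  0.104 -0.     0.406]
```

View pics/h_side.png

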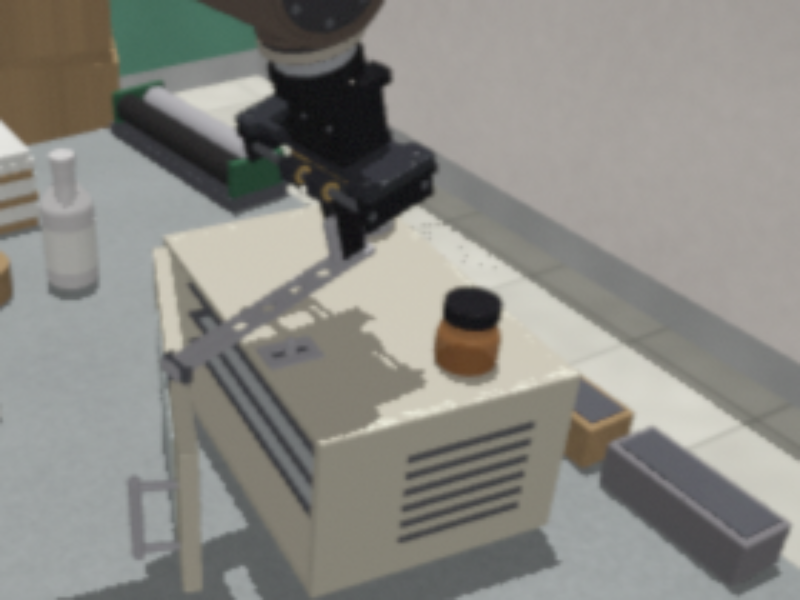

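```bash

python3 -m pendant '[{"x":0.026,"y":-0.034,"z":-0.007,"rx":0.018,"ry":0,"rz":0.07,"jaw":0},{"x":0.054,"y":-0.067,"z":-0.014,"rx":0.035,"ry":0,"rz":0.135,"jaw":0},{"x":0.085,"y":-0.099,"z":-0.022,"rx":0.052,"ry":0,"rz":0.2,"jaw":0},{"x":0.117,"y":-0.131,"z":-0.03,"rx":0.069,"ry":0,"rz":0.268,"jaw":0},{"x":0.152,"y":-0.161,"z":-0.039,"rx":0.087,"ry":0,"rz":0.335,"jaw":0},{"x":0.189,"y":-0.19,"z":-0.048,"rx":0.104,"ry":0,"rz":0.402,"jaw":0},{"x":0.189,"y":-0.19,"z":-0.048,"rx":0.104,"ry":0,"rz":0.402,"jaw":0}]'
python3 - <<'E'
from h import *
st()
g,y=bar_pose(.392,-.136,.25,25.2); print(rows(*flip(tool_for(g,y,.25))))
c=env.read_camera("side"); cv2.imwrite("pics/i_side.png",cv2.resize(c["img"][80:290,210:490,::-1],(800,600)))
c=env.read_camera("wrist"); cv2.imwrite("pics/i_wrist.png",c["img"][:,:,::-1]); np.savez("i_wrist.npz",**{k:c[k] for k in c if k!="img"})
E
```

```text
t: 10.45
eef_pos: [598.8, -65.6, 428.0]
tcp_rot: [-3.141, 0.25, 2.892]
ft_force: [2.6, 1.4, -4.8]
opening: 0.104
t 10.45 pos [598.784 -65.571 427.967] rot [-3.141  0.25   2.892] F [ 2.57   1.386 -4.837] M [ 0.181 -0.719 -0.164] op 0.10414804286464123 j [-0.217  0.41   1.64  -0.012  0.842 -1.531]
[-0.005 -0.006  0.003  0.     0.     0.006]
```

View pics/i_side.png

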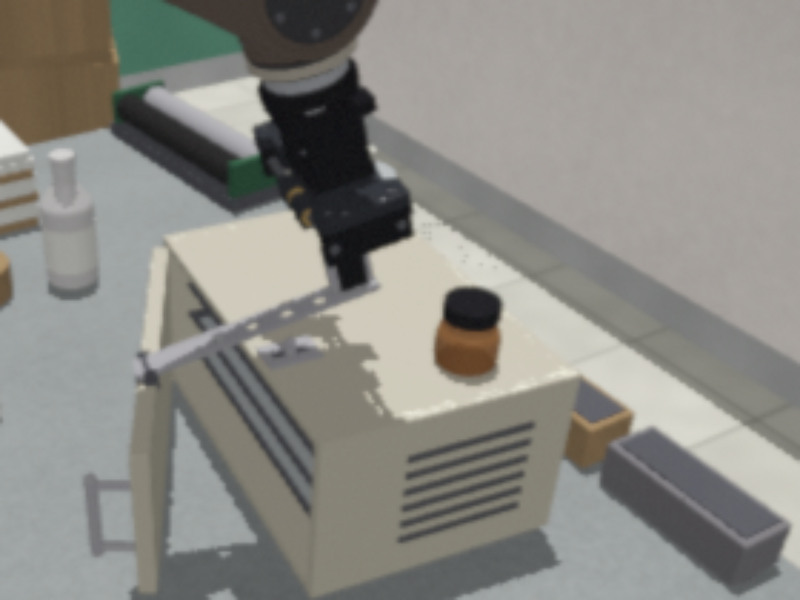

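View pics/i_wrist.png

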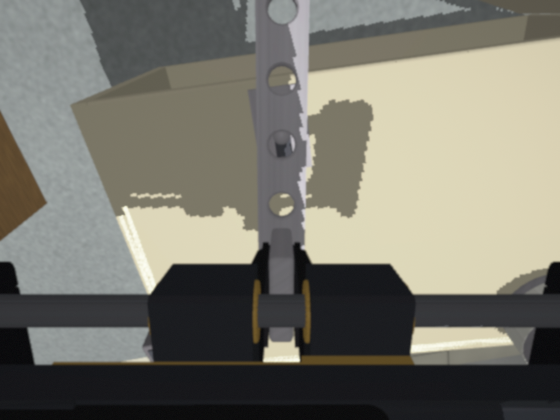

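The door is open and the peg shows through the chosen hole near (282,144). I'll measure both.

```bash
python3 - <<'E'
from h import *
a=cv2.imread("pics/i_wrist.png")[115:175,242:322]; cv2.imwrite("pics/j.png",cv2.resize(a,(800,600),interpolation=cv2.INTER_CUBIC))
c=dict(np.load("i_wrist.npz"))
s=env.state();R0=Ro.from_euler('xyz',s["tcp_rot"]).as_matrix(); G=s["eef_pos"]+171*R0[:,2]
bx=-R0[:,0]; up=-R0[:,2]
for r in (65,95,125,155): 
    q=G-(185-r)*bx-25.2*up; print(r,q,proj(c,q),"under",proj(c,q-6*up))
q=G-60*bx-31.2*up
piv=G-185*bx-28.2*up; print("pivot",piv,w2c(piv))
print("peg tip px",proj(c,[594.6,-65.4,197]),proj(c,[594.6,-65.4,183]))
E
```

```text
65 [533.253 -48.985 208.152] [281.01    6.286] under [280.996  10.303]
95 [561.42  -56.157 215.58 ] [281.026  78.612] under [281.012  79.985]
125 [589.588 -63.33  223.008] [281.041 144.501] under [281.028 143.667]
155 [617.755 -70.502 230.436] [281.055 204.775] under [281.041 202.093]
pivot [472.944 -33.632 189.151] [-214.742  -43.232]
peg tip px [279.648 138.914] [279.725 131.669]
```

View pics/j.png

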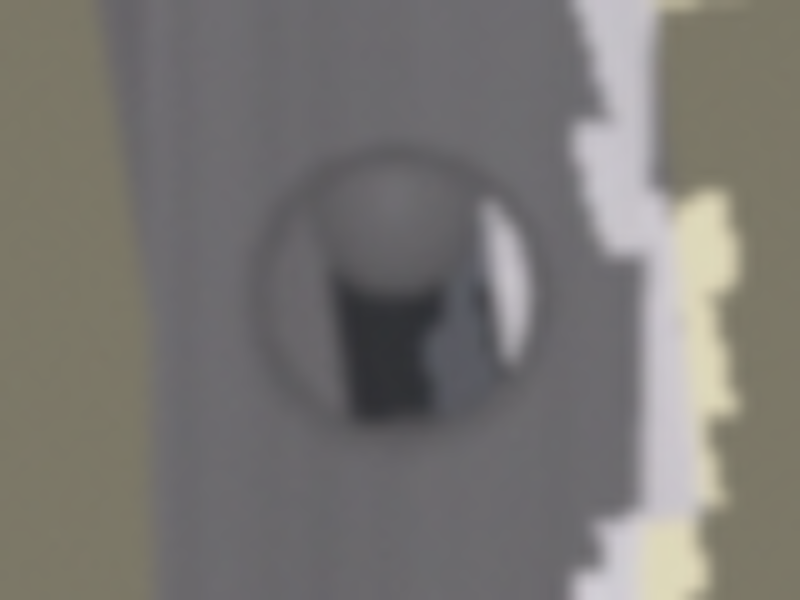

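```bash
cat >> h.py <<'E'
def lower(Ls,dh=0,dalong=0,up=25.2):
    s=env.state();R0=Ro.from_euler('xyz',s["tcp_rot"]).as_matrix(); G=s["eef_pos"]+171*R0[:,2]
    bx=-R0[:,0]; piv=G-185*bx-(3+up)*-R0[:,2]; y=np.arctan2(bx[1],bx[0])+dh
    print("pivot",piv,"yaw",y,"lift",np.arcsin(bx[2]),"hole level",piv[:2]+125*np.array([np.cos(y),np.sin(y)]))
    for L in Ls:
        b=np.array([np.cos(y)*np.cos(L),np.sin(y)*np.cos(L),np.sin(L)]); n=np.array([-np.cos(y)*np.sin(L),-np.sin(y)*np.sin(L),np.cos(L)])
        g=piv+185*b+(3+up)*n+dalong*np.array([np.cos(y),np.sin(y),0]); print(round(L,3),rows(*flip(tool_for(g,y,L))))
E
python3 - <<'E'
from h import *
lower([.25,.2,.15,.12],-.006)
E
```

```text
pivot [472.944 -33.632 189.151] yaw -0.25532854308278446 lift 0.2502029837793447 hole level [593.891 -65.202]
0.25 [-0.    -0.007  0.     0.001  0.     0.007]
0.2 [-0.065 -0.007  0.064  0.     0.064  0.007]
0.15 [-0.127 -0.007  0.13   0.     0.128  0.007]
0.12 [-0.162 -0.008  0.171  0.     0.166  0.007]
```

```bash

python3 -m pendant '[{"x":-0.033,"y":-0.007,"z":0.032,"rx":0,"ry":0.032,"rz":0.007,"jaw":0},{"x":-0.065,"y":-0.007,"z":0.064,"rx":0,"ry":0.064,"rz":0.007,"jaw":0},{"x":-0.096,"y":-0.007,"z":0.097,"rx":0,"ry":0.096,"rz":0.007,"jaw":0},{"x":-0.127,"y":-0.007,"z":0.13,"rx":0,"ry":0.128,"rz":0.007,"jaw":0},{"x":-0.162,"y":-0.008,"z":0.171,"rx":0,"ry":0.166,"rz":0.007,"jaw":0},{"x":-0.162,"y":-0.008,"z":0.171,"rx":0,"ry":0.166,"rz":0.007,"jaw":0}]'
python3 - <<'E'
from h import *
st()
c=env.read_camera("wrist"); cv2.imwrite("pics/k_wrist.png",c["img"][:,:,::-1]); np.savez("k_wrist.npz",**{k:c[k] for k in c if k!="img"})
a=cv2.imread("pics/k_wrist.png")[95:185,222:342]; cv2.imwrite("pics/k.png",cv2.resize(a,(800,600),interpolation=cv2.INTER_CUBIC))
lower([.12,.1,.08,.06,.04,.02,0,-.01])
E
```

```text
t: 11.3
eef_pos: [627.5, -74.7, 408.6]
tcp_rot: [3.142, 0.118, 2.884]
ft_force: [2.6, 1.5, 1.1]
opening: 0.102
t 11.3 pos [627.535 -74.707 408.643] rot [3.142 0.118 2.884] F [2.579 1.487 1.069] M [ 0.268 -0.307 -0.298] op 0.10248509677057306 j [-0.222  0.484  1.561 -0.005  0.978 -1.533]
pivot [472.487 -33.789 189.178] yaw -0.25758923195448624 lift 0.11876729287447917 hole level [593.363 -65.632]
0.12 [ 0.002  0.    -0.002  0.    -0.002 -0.   ]
0.1 [-0.025  0.     0.023  0.     0.024  0.   ]
0.08 [-0.051  0.     0.049  0.     0.049  0.   ]
0.06 [-0.076  0.     0.075  0.     0.075  0.   ]
0.04 [-0.101  0.     0.101  0.     0.1    0.   ]
0.02 [-0.125  0.     0.128  0.     0.126  0.   ]
0 [-0.149  0.     0.155  0.     0.151  0.   ]
-0.01 [-0.16   0.     0.169  0.     0.164  0.   ]
```

View pics/k.png

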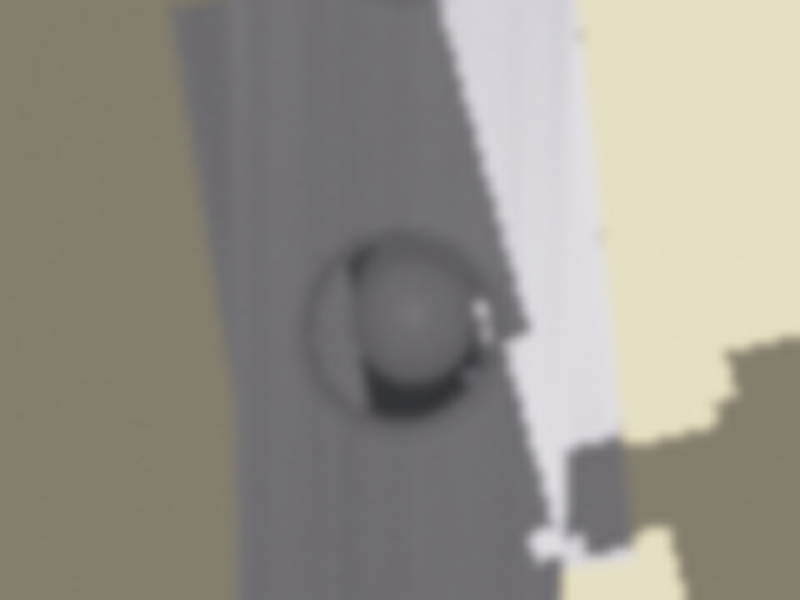

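```bash
python3 - <<'E'
from h import *
c=dict(np.load("k_wrist.npz"))
s=env.state();R0=Ro.from_euler('xyz',s["tcp_rot"]).as_matrix(); G=s["eef_pos"]+171*R0[:,2]
bx=-R0[:,0]; up=-R0[:,2]; q=G-60*bx-25.2*up
k=800/120; hole=np.array([222+402/k,95+330/k]); peg=np.array([222+414/k,95+315/k])
print("hole px",hole,"pred",proj(c,q), "q",q)
# ray-cast with offset removal
d=proj(c,q)-hole
for z in (193,195,197):
    p=onz(c,*(peg+d),z); print(z,p, "vs hole-level along/lat:", (p-(G-60*bx-31.2*up))[:2]@np.array([[np.cos(-.2576),-np.sin(-.2576)],[np.sin(-.2576),np.cos(-.2576)]]))
E
```

```text
hole px [282.3 144.5] pred [281.054 144.04 ] q [592.167 -65.318 206.968]
193 [593.806 -64.761 193.   ] vs hole-level along/lat: [0.732 0.956]
195 [593.453 -64.681 195.   ] vs hole-level along/lat: [0.37  0.943]
197 [593.1   -64.601 197.   ] vs hole-level along/lat: [0.008 0.93 ]
```

```bash

python3 -m pendant '[{"x":-0.012,"y":0.008,"z":0.011,"rx":0,"ry":0.012,"rz":-0.008,"jaw":0},{"x":-0.025,"y":0.008,"z":0.023,"rx":0,"ry":0.024,"rz":-0.008,"jaw":0},{"x":-0.038,"y":0.008,"z":0.036,"rx":0,"ry":0.036,"rz":-0.008,"jaw":0},{"x":-0.051,"y":0.008,"z":0.049,"rx":0,"ry":0.049,"rz":-0.008,"jaw":0},{"x":-0.063,"y":0.008,"z":0.062,"rx":0,"ry":0.062,"rz":-0.008,"jaw":0},{"x":-0.076,"y":0.008,"z":0.075,"rx":0,"ry":0.075,"rz":-0.008,"jaw":0},{"x":-0.076,"y":0.008,"z":0.075,"rx":0,"ry":0.075,"rz":-0.008,"jaw":0}]'
python3 - <<'E'
from h import *
st()
c=env.read_camera("wrist"); cv2.imwrite("pics/l_wrist.png",c["img"][:,:,::-1])
a=cv2.imread("pics/l_wrist.png")[95:185,222:342]; cv2.imwrite("pics/l.png",cv2.resize(a,(800,600),interpolation=cv2.INTER_CUBIC))
lower([.06,.04,.02,0,-.01])
E
```

```text
t: 12.22
eef_pos: [639.8, -76.6, 399.2]
tcp_rot: [-3.141, 0.06, 2.89]
ft_force: [3.2, 1.1, 0.7]
opening: 0.104
t 12.225 pos [639.773 -76.647 399.169] rot [-3.141  0.06   2.89 ] F [3.185 1.142 0.728] M [ 0.318 -0.497 -0.321] op 0.10433306073279834 j [-0.221  0.517  1.528 -0.003  1.037 -1.54 ]
pivot [472.469 -33.811 189.261] yaw -0.2512039534396481 lift 0.060406708061452305 hole level [593.545 -64.882]
0.06 [-0.001 -0.001  0.001 -0.001  0.001 -0.   ]
0.04 [-0.027 -0.001  0.025 -0.001  0.026 -0.   ]
0.02 [-0.053 -0.001  0.051 -0.001  0.051 -0.   ]
0 [-0.078 -0.001  0.077 -0.001  0.077 -0.   ]
-0.01 [-0.09  -0.001  0.09  -0.001  0.09  -0.   ]
```

View pics/l.png

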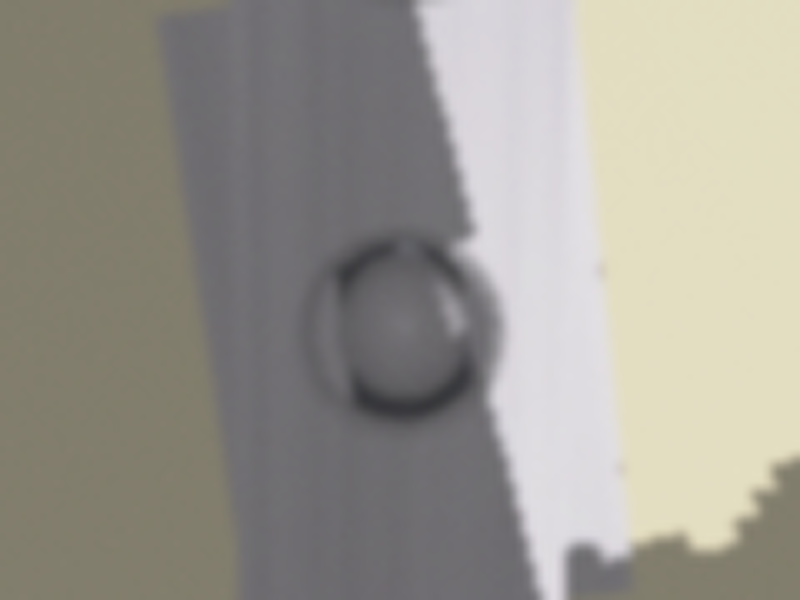

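The peg is centred in the chosen hole, and the lift of 0.06 is already below the 0.09 resting height, so it has entered. Next I press it fully down.

```bash

python3 -m pendant '[{"x":-0.013,"y":0,"z":0.013,"rx":0,"ry":0.013,"rz":0,"jaw":0},{"x":-0.027,"y":0,"z":0.025,"rx":0,"ry":0.026,"rz":0,"jaw":0},{"x":-0.04,"y":0,"z":0.038,"rx":0,"ry":0.038,"rz":0,"jaw":0},{"x":-0.053,"y":0,"z":0.051,"rx":0,"ry":0.051,"rz":0,"jaw":0},{"x":-0.065,"y":0,"z":0.064,"rx":0,"ry":0.064,"rz":0,"jaw":0},{"x":-0.078,"y":0,"z":0.077,"rx":0,"ry":0.077,"rz":0,"jaw":0},{"x":-0.084,"y":0,"z":0.085,"rx":0,"ry":0.077,"rz":0,"jaw":0},{"x":-0.084,"y":0,"z":0.085,"rx":0,"ry":0.077,"rz":0,"jaw":0}]'
python3 - <<'E'
from h import *
st()
lower([0])
c=env.read_camera("wrist"); cv2.imwrite("pics/m_wrist.png",c["img"][:,:,::-1])
c=env.read_camera("side"); cv2.imwrite("pics/m_side.png",cv2.resize(c["img"][80:290,210:490,::-1],(800,600)))
E
```

```text
t: 13.28
eef_pos: [652.6, -80.0, 387.5]
tcp_rot: [-3.141, 0.0, 2.89]
ft_force: [2.5, 1.0, 3.8]
opening: 0.106
t 13.275 pos [652.596 -79.966 387.474] rot [-3.141  0.     2.89 ] F [2.503 0.995 3.782] M [ 0.309 -0.116 -0.27 ] op 0.10560198755497528 j [-0.222  0.554  1.493 -0.001  1.095 -1.542]
pivot [473.38  -34.101 188.267] yaw -0.25119674766865707 lift 4.082171593799977e-05 hole level [594.457 -65.171]
0 [-0.    -0.001  0.    -0.001  0.    -0.   ]
```

View pics/m_wrist.png

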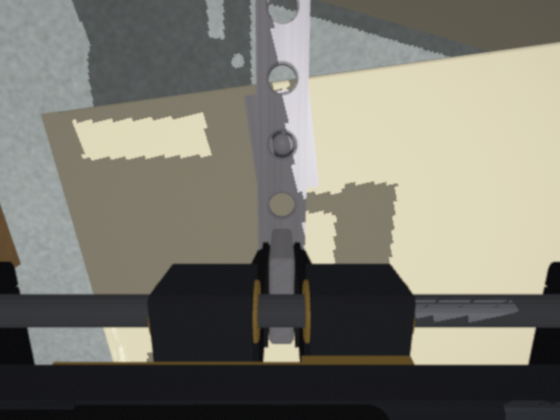

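View pics/m_side.png

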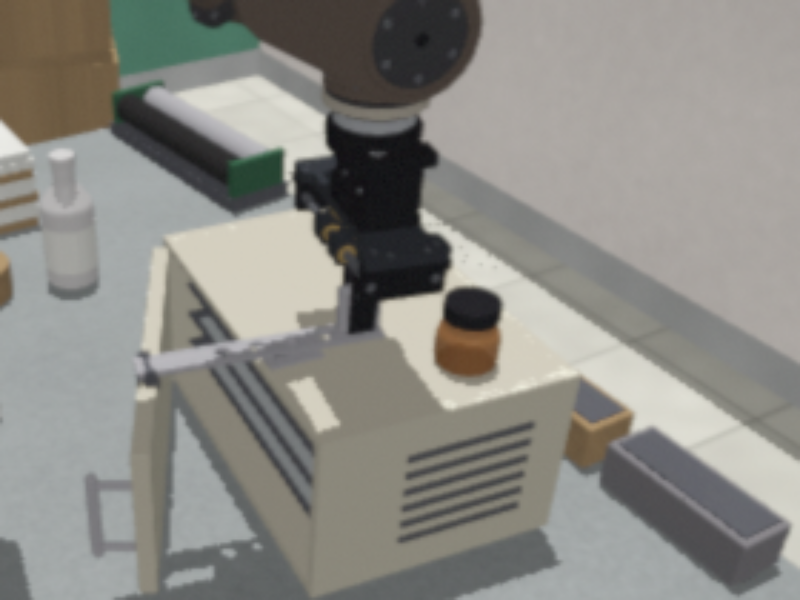

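```bash

python3 -m pendant '[{"x":0,"y":0,"z":0.01,"rx":0,"ry":0,"rz":0,"jaw":0},{"x":0,"y":0,"z":0.015,"rx":0,"ry":0,"rz":0,"jaw":0},{"x":0,"y":0,"z":0.015,"rx":0,"ry":0,"rz":0,"jaw":0}]'
python3 -m pendant '[{"x":0,"y":0,"z":-0.01,"rx":0,"ry":0,"rz":0,"jaw":0},{"x":0,"y":0,"z":-0.01,"rx":0,"ry":0,"rz":0,"jaw":0.15},{"x":0,"y":0,"z":-0.01,"rx":0,"ry":0,"rz":0,"jaw":0.3},{"x":0,"y":0,"z":-0.01,"rx":0,"ry":0,"rz":0,"jaw":0.45},{"x":0,"y":0,"z":-0.01,"rx":0,"ry":0,"rz":0,"jaw":0.45},{"x":0,"y":0,"z":-0.01,"rx":0,"ry":0,"rz":0,"jaw":0.45}]'
python3 - <<'E'
from h import *
st()
c=env.read_camera("wrist"); cv2.imwrite("pics/n_wrist.png",c["img"][:,:,::-1])
E
```

```text
t: 13.75
eef_pos: [652.6, -80.0, 385.1]
tcp_rot: [-3.141, 0.0, 2.89]
ft_force: [3.1, 1.3, 3.3]
opening: 0.101
t: 14.5
eef_pos: [652.6, -80.0, 386.6]
tcp_rot: [-3.141, 0.0, 2.89]
ft_force: [-0.5, -0.7, 0.7]
opening: 0.439
t 14.5 pos [652.569 -79.959 386.643] rot [-3.141  0.     2.89 ] F [-0.55  -0.652  0.693] M [-0.016 -0.033 -0.001] op 0.4392454423858578 j [-0.222  0.554  1.494 -0.001  1.093 -1.541]
```

View pics/n_wrist.png

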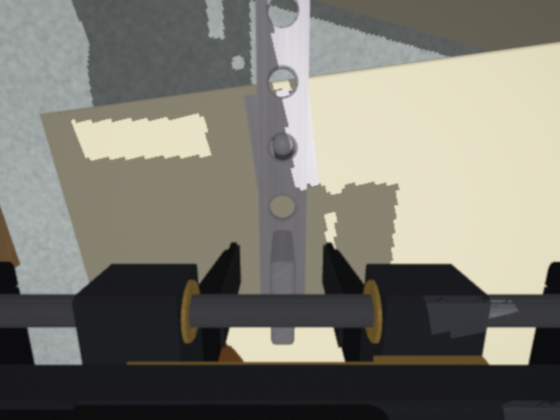

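Released: the peg sits in the chosen hole at (282,147) and the bar hasn't sprung back. The press force didn't rise as it would on a hard stop, so I'll go up, look, and press on the tab's top edge with closed fingers to confirm.

```bash

python3 -m pendant '[{"x":0,"y":0,"z":-0.1,"rx":0,"ry":0,"rz":0,"jaw":0.45},{"x":0,"y":0,"z":-0.25,"rx":0,"ry":0,"rz":0,"jaw":0.45},{"x":0,"y":0,"z":-0.38,"rx":0,"ry":0,"rz":0,"jaw":0.45},{"x":0,"y":0,"z":-0.38,"rx":0,"ry":0,"rz":0,"jaw":0.45},{"x":0,"y":0,"z":-0.38,"rx":0,"ry":0,"rz":0,"jaw":0}]'
python3 - <<'E'
from h import *
st()
c=env.read_camera("wrist"); cv2.imwrite("pics/o_wrist.png",c["img"][:,:,::-1]); np.savez("o_wrist.npz",**{k:c[k] for k in c if k!="img"})
c=env.read_camera("side"); cv2.imwrite("pics/o_side.png",c["img"][:,:,::-1]);cv2.imwrite("pics/o_sidez.png",cv2.resize(c["img"][160:235,240:340,::-1],(800,600),interpolation=cv2.INTER_CUBIC))
E
```

```text
t: 15.18
eef_pos: [652.4, -79.9, 443.3]
tcp_rot: [-3.141, -0.0, 2.89]
ft_force: [-0.0, -0.8, -0.1]
opening: 0.389
t 15.175 pos [652.423 -79.874 443.308] rot [-3.141 -0.     2.89 ] F [-0.034 -0.763 -0.115] M [-0.03   0.043  0.032] op 0.38915367229133974 j [-0.222  0.506  1.424 -0.001  1.212 -1.542]
```

View pics/o_wrist.png

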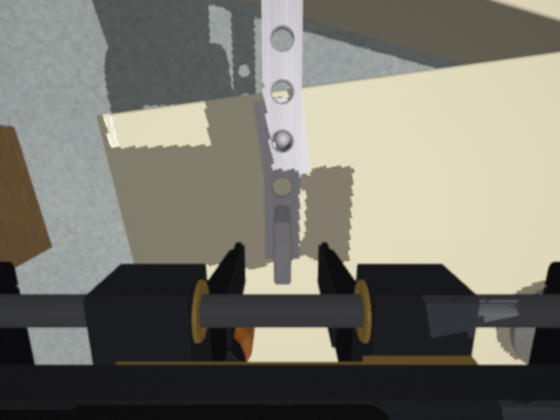

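View pics/o_sidez.png

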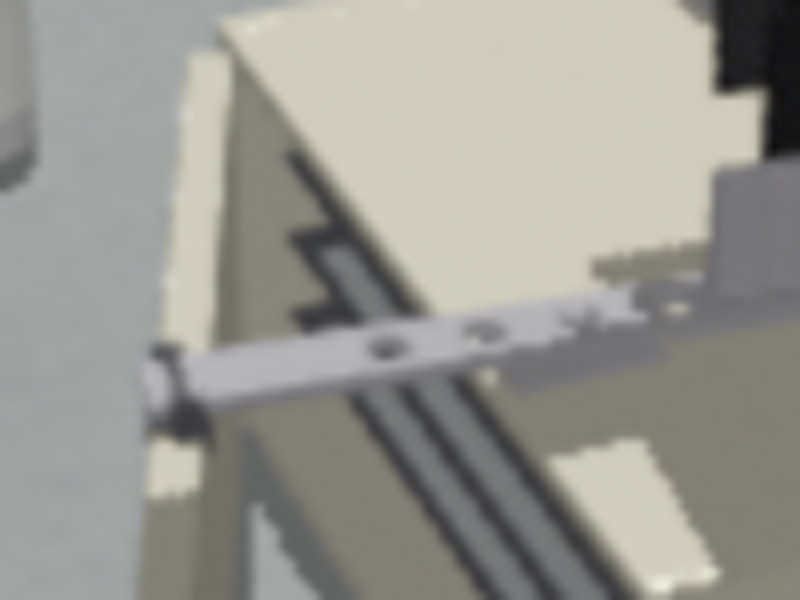

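```bash

python3 -m pendant '[{"x":0,"y":0,"z":0,"rx":0,"ry":0,"rz":0,"jaw":0},{"x":0,"y":0,"z":0,"rx":0,"ry":0,"rz":0,"jaw":0},{"x":0,"y":0,"z":0,"rx":0,"ry":0,"rz":0,"jaw":0},{"x":0,"y":0,"z":0,"rx":0,"ry":0,"rz":0,"jaw":0},{"x":0,"y":0,"z":0,"rx":0,"ry":0,"rz":0,"jaw":0}]'
python3 -m pendant '[{"x":0,"y":0,"z":0.05,"rx":0,"ry":0,"rz":0,"jaw":0},{"x":0,"y":0,"z":0.09,"rx":0,"ry":0,"rz":0,"jaw":0},{"x":0,"y":0,"z":0.1,"rx":0,"ry":0,"rz":0,"jaw":0},{"x":0,"y":0,"z":0.105,"rx":0,"ry":0,"rz":0,"jaw":0},{"x":0,"y":0,"z":0.105,"rx":0,"ry":0,"rz":0,"jaw":0}]'
python3 -m pendant '[{"x":0,"y":0,"z":0.007,"rx":0,"ry":0,"rz":0,"jaw":0},{"x":0,"y":0,"z":0.007,"rx":0,"ry":0,"rz":0,"jaw":0}]'
python3 -m pendant '[{"x":0,"y":0,"z":0.007,"rx":0,"ry":0,"rz":0,"jaw":0},{"x":0,"y":0,"z":0.007,"rx":0,"ry":0,"rz":0,"jaw":0}]'
```

```text
t: 15.9
eef_pos: [652.6, -79.9, 443.7]
tcp_rot: [-3.141, 0.0, 2.89]
ft_force: [0.2, 0.1, -1.0]
opening: 0.006
t: 16.52
eef_pos: [652.6, -79.9, 428.0]
tcp_rot: [-3.141, 0.0, 2.89]
ft_force: [-0.1, 0.0, 0.6]
opening: 0.008
t: 16.77
eef_pos: [652.6, -79.9, 426.9]
tcp_rot: [-3.141, 0.0, 2.89]
ft_force: [-0.3, -0.4, 0.4]
opening: 0.002
t: 17.02
eef_pos: [652.6, -79.9, 425.9]
tcp_rot: [-3.141, 0.0, 2.89]
ft_force: [0.1, 0.8, 0.3]
opening: -0.001
```

Tips are at 235.9, right at the expected top edge when level (236). I'll continue in 1 mm steps.

```bash

for i in 1 2 3; do python3 -m pendant '[{"x":0,"y":0,"z":0.007,"rx":0,"ry":0,"rz":0,"jaw":0},{"x":0,"y":0,"z":0.007,"rx":0,"ry":0,"rz":0,"jaw":0}]' | egrep 'pos|force'; done
```

```text
eef_pos: [652.6, -79.9, 424.9]
ft_force: [0.8, -0.0, 1.2]
eef_pos: [652.7, -80.0, 423.8]
ft_force: [1.5, -0.7, 1.6]
eef_pos: [652.6, -79.9, 422.7]
ft_force: [2.3, -0.2, 1.6]
```

```bash

for i in 1 2 3; do python3 -m pendant '[{"x":0,"y":0,"z":0.007,"rx":0,"ry":0,"rz":0,"jaw":0},{"x":0,"y":0,"z":0.007,"rx":0,"ry":0,"rz":0,"jaw":0}]' | egrep 'pos|force'; done
python3 - <<'E'
from h import *
c=env.read_camera("wrist"); cv2.imwrite("pics/p_wrist.png",c["img"][:,:,::-1]); np.savez("p_wrist.npz",**{k:c[k] for k in c if k!="img"})
c=env.read_camera("side"); cv2.imwrite("pics/p_sidez.png",cv2.resize(c["img"][140:260,220:380,::-1],(800,600),interpolation=cv2.INTER_CUBIC))
E
```

```text
eef_pos: [652.6, -79.9, 421.7]
ft_force: [0.7, -0.6, 3.7]
eef_pos: [652.6, -79.9, 420.6]
ft_force: [2.4, -1.6, 5.6]
eef_pos: [652.6, -79.9, 419.6]
ft_force: [2.0, -0.3, 4.9]
```

View pics/p_wrist.png

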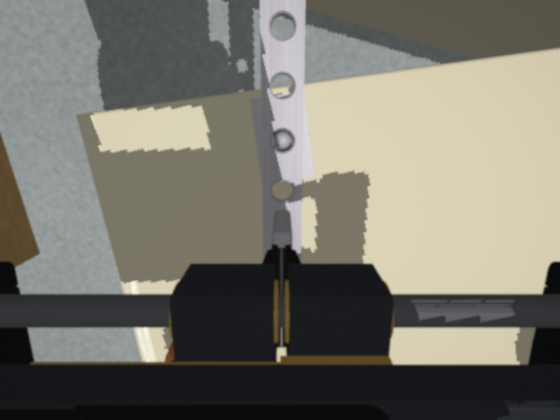

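View pics/p_sidez.png

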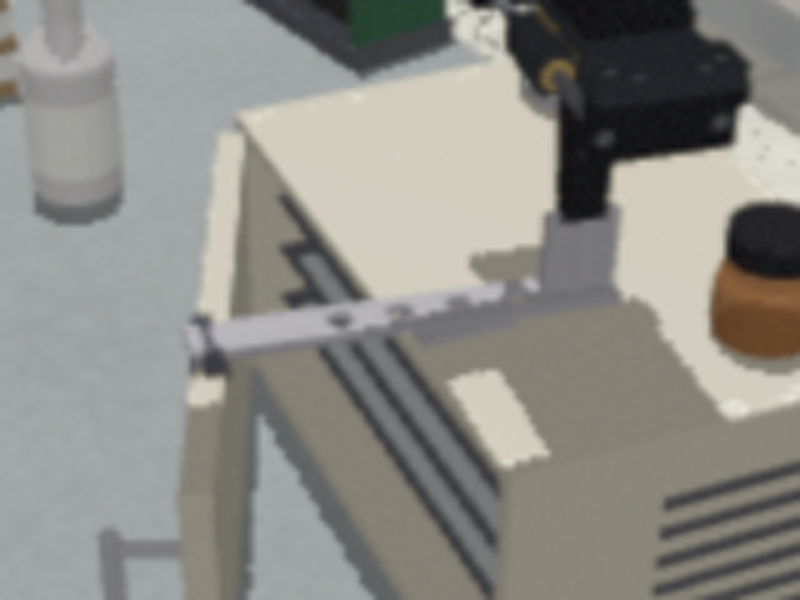

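```bash

for i in 1 2 3; do python3 -m pendant '[{"x":0,"y":0,"z":0.007,"rx":0,"ry":0,"rz":0,"jaw":0},{"x":0,"y":0,"z":0.007,"rx":0,"ry":0,"rz":0,"jaw":0}]' | egrep 'pos|force'; done
python3 - <<'E'
from h import *
c=env.read_camera("wrist"); cv2.imwrite("pics/q_wrist.png",c["img"][:,:,::-1]); np.savez("q_wrist.npz",**{k:c[k] for k in c if k!="img"})
c=env.read_camera("side"); cv2.imwrite("pics/q_sidez.png",cv2.resize(c["img"][140:260,220:380,::-1],(800,600),interpolation=cv2.INTER_CUBIC))
E
```

```text
eef_pos: [652.6, -79.9, 418.7]
ft_force: [1.7, -0.2, 6.2]
eef_pos: [652.6, -79.9, 417.7]
ft_force: [2.5, -1.1, 6.5]
eef_pos: [652.6, -79.9, 416.8]
ft_force: [1.9, -0.9, 7.9]
```

View pics/q_sidez.png

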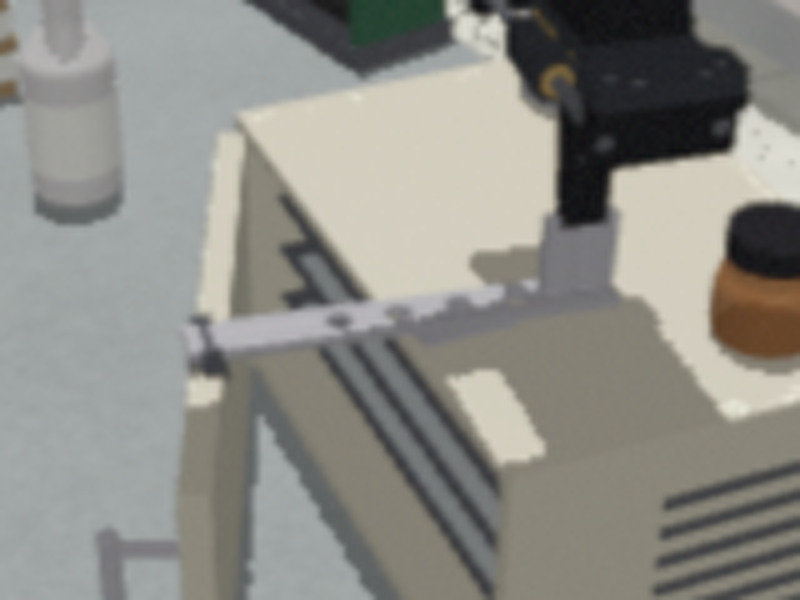

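The force climbs steadily to about 8 N with the tab below level, which is what a springy stop would give, so the bar is fully down. I'll back off and check.

```bash

python3 -m pendant '[{"x":0,"y":0,"z":-0.04,"rx":0,"ry":0,"rz":0,"jaw":0},{"x":0,"y":0,"z":-0.15,"rx":0,"ry":0,"rz":0,"jaw":0},{"x":0,"y":0,"z":-0.4,"rx":0,"ry":0,"rz":0,"jaw":0},{"x":-0.2,"y":0,"z":-0.8,"rx":0,"ry":0,"rz":0,"jaw":0},{"x":-0.4,"y":0,"z":-0.9,"rx":0,"ry":0,"rz":0,"jaw":0},{"x":-0.4,"y":0,"z":-0.9,"rx":0,"ry":0,"rz":0,"jaw":0},{"x":-0.4,"y":0,"z":-0.9,"rx":0,"ry":0,"rz":0,"jaw":0},{"x":-0.4,"y":0,"z":-0.9,"rx":0,"ry":0,"rz":0,"jaw":0}]'
python3 - <<'E'
from h import *
c=env.read_camera("wrist"); cv2.imwrite("pics/r_wrist.png",c["img"][:,:,::-1]); np.savez("r_wrist.npz",**{k:c[k] for k in c if k!="img"})
c=env.read_camera("side"); cv2.imwrite("pics/r_side.png",c["img"][:,:,::-1]); cv2.imwrite("pics/r_sidez.png",cv2.resize(c["img"][120:280,210:423,::-1],(800,600),interpolation=cv2.INTER_CUBIC))
c=env.read_camera("scene"); cv2.imwrite("pics/r_scene.png",c["img"][:,:,::-1])
E
```

```text
t: 20.48
eef_pos: [710.2, -94.5, 550.9]
tcp_rot: [-3.141, -0.001, 2.89]
ft_force: [-0.0, -0.6, 0.4]
opening: 0.005
```

View pics/r_wrist.png

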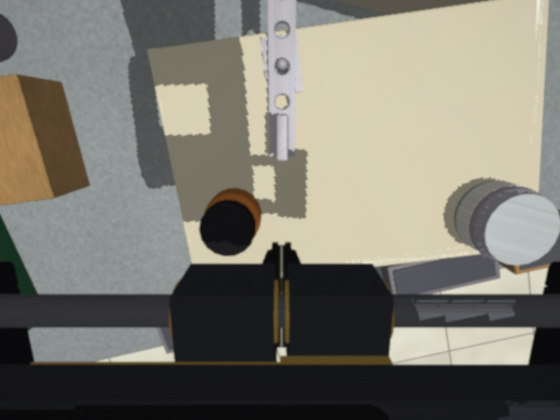

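View pics/r_sidez.png

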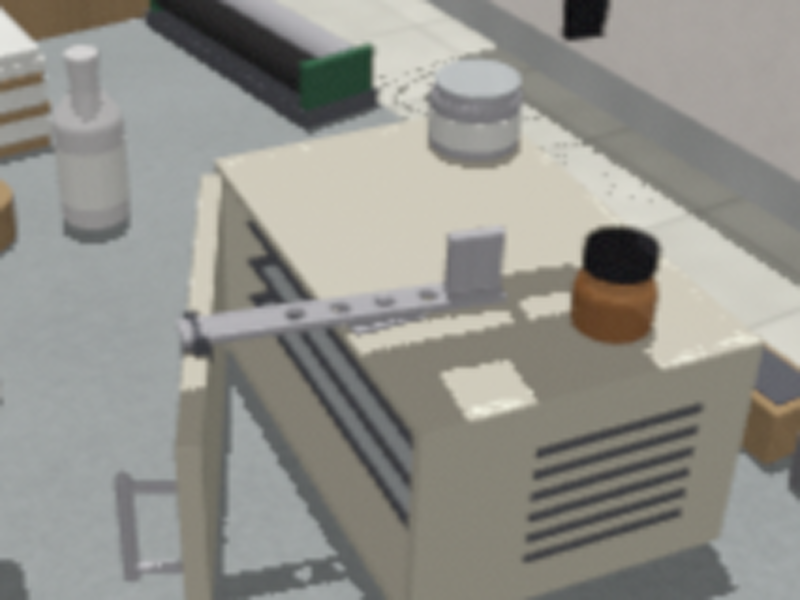

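View pics/r_scene.png

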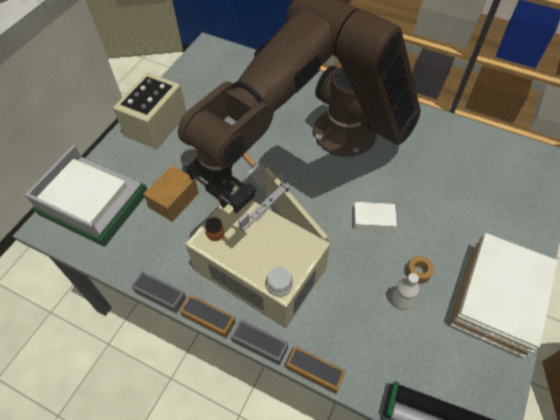

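```bash
python3 - <<'E'
from h import *
c=dict(np.load("r_wrist.npz"))
k=213/800
# side pixels of holes (crop centres): 65,95,125,155
S=[(295,314),(340,307),(384,301),(428,294)]; pix=[(210+u*k,120+v*160/600) for u,v in S]
p0=onz("side",*pix[0],192);p3=onz("side",*pix[3],192);print("level assumption: spacing (90 expected)",np.linalg.norm(p3-p0),p0,p3)
W={95:(282,30),125:(282,66),155:(282,101.5)}
P={r:onz(c,*W[r],192) for r in W}; print(P)
v=P[155]-P[95]; h=np.arctan2(v[1],v[0]); piv=P[125][:2]-125*np.array([np.cos(h),np.sin(h)]); pc=w2c(piv); print("head",h-TH,"piv",pc,"door",np.arctan2(-(pc[0]+130),160-pc[1]))
# side prediction for chosen hole 155 and tab top at several lifts
for L in (-.02,0,.02,.04,.08):
    u=np.r_[np.array([np.cos(h),np.sin(h)])*np.cos(L),np.sin(L)]; n=np.r_[-np.array([np.cos(h),np.sin(h)])*np.sin(L),np.cos(L)]
    b=np.r_[piv,189.]
    print(L,"h65",proj("side",b+65*u+3*n),"h155",proj("side",b+155*u+3*n),"tabtop",proj("side",b+185*u+47*n))
print("seen",pix[0],pix[3],"tabtop",(210+475*k,120+232*160/600))
a=cv2.imread("pics/a_side.png").astype(int);b=cv2.imread("pics/r_side.png").astype(int)
for n,(x0,x1,y0,y1) in dict(jar=(360,390,180,212),tin=(322,352,136,162),bottle=(222,248,130,184),cup=(318,368,355,412),carton=(352,455,312,398),card=(155,212,200,240),tape=(188,218,165,190),knife=(225,265,310,398)).items():
    print(n,np.abs(a-b)[y0:y1,x0:x1].mean())
E
```

```text
level assumption: spacing (90 expected) 89.2147673477045 [537.337 -53.407 192.   ] [623.647 -75.986 192.   ]
{95: array([568.482, -57.326, 192.   ]), 125: array([596.616, -64.524, 192.   ]), 155: array([625.712, -71.969, 192.   ])}
head -0.1314769439188826 piv [-212.199  -42.836] door 0.385021537559519
-0.02 h65 [288.224 203.265] h155 [323.692 198.419] tabtop [336.77  181.575]
0 h65 [288.203 202.824] h155 [323.742 197.372] tabtop [336.519 180.306]
0.02 h65 [288.171 202.384] h155 [323.768 196.324] tabtop [336.238 179.041]
0.04 h65 [288.128 201.945] h155 [323.77  195.277] tabtop [335.926 177.781]
0.08 h65 [288.012 201.073] h155 [323.702 193.185] tabtop [335.207 175.28 ]
seen (288.54375, 203.73333333333335) (323.955, 198.4) tabtop (336.46875, 181.86666666666667)
jar 12.365277777777777
tin 14.8508547008547
bottle 14.84306742640076
cup 11.233801169590643
carton 12.965718371340408
card 15.394298245614035
tape 12.799111111111111
knife 31.168939393939393
```

View pics/r_side.png

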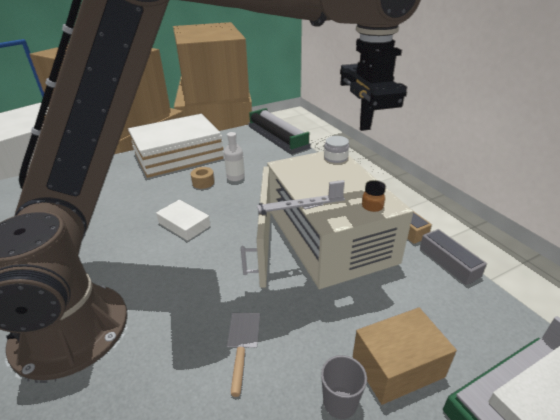

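The knife lies where it did at (243,345); the difference there is only the arm's shadow. Everything else is in place and the gripper is clear at (370,90). I'm handing in.

```bash
python3 -c "
from cell import env
print(env.state()['t']); print(env.job_done())"
```

```text
20.625
the job is handed in; nothing more can be done
None
```

The door is propped ajar on the second hole from the tab. I handed the job in at 20.6 s with the robot well clear and touching nothing.

I gripped the tab, raised the bar, and swung it round while pulling the door open. I lowered the chosen hole over the peg by wrist camera, pressed the bar down and let go. I then pressed once more on the tab's top edge with closed fingers and backed off.

**Last checks**
- **Door:** it stands by itself at about 0.385 rad, inside the 0.34–0.44 band for this hole. The peg shows in the second hole, and the hole nearest the tab is empty.
- **Bar:** its lift measures about 0, so it is fully down.
- **Objects:** the picture comparison showed nothing moved. It did flag the ink knife, but the knife lies where it was, and I put the difference down to the arm's shadow.

**One disagreement:** I expected a hard stop when pressing down. Instead the force rose gradually to about 8 N, with the fingertips some 9 mm below where the tab's top edge should be when level. I took this as a springy stop, and the bar measured level again afterwards. The second press was made because the first had shown no rise in force.

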